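Load a cutter arbor with spacers under its pinned keeper

ROBOT

A 6-joint arm with a two-finger parallel gripper is mounted at the origin on a cart in front of the work surface, level with it; the furniture and walls round the work are solid. World frame = base frame: x ahead of the robot, y to its left, z up, the work surface at z = 0. Lengths are in mm, angles in degrees, forces in N, time in s.
With the tool pointing down it reaches from about 325 to 900 mm from the base axis. Payload 3.5 kg.
Tool frame: the origin (TCP) lies on the front face of the gripper's body, between the roots of the fingers; the fingertips stand 73 mm ahead of it and the grasp point (between the pads) lies 54 mm ahead of it; z points along the fingers, y is the line along which they close (so a half turn about z gives the same grasp; the last joint's range is limited). The gripper opens to 85 mm and grips with 20 to 120 N. Pads are 22 mm wide; open, the fingers measure 114 mm over their backs; the gripper's body (76 mm by 85 mm) begins 54 mm behind the grasp point. The pads swing forward as they close: fully open they stand 13 mm farther back than shut.
Start: joints at [-81.498, 15.837, -1.513, 72.651, 0, 84.076], TCP at [155.705, -605.292, 303.913] pointing down, gripper open.
Joint ranges: [-178.77, 178.77], [-48.84, 107.48], [-61.69, 71.31], [-111.58, 123.2], [-90, 87.43], [-180, 180]. Speed limits (degrees/s): [147.25, 147.25, 180, 180, 180, 180].

INTERFACE

Orientations are given as [roll, pitch, yaw] about the fixed x, y, z axes, in that order (R = Rz(yaw) Ry(pitch) Rx(roll)).
In Python, from station import ctrl gives the robot as it stands. The module is installed in compiled form; this text tells all that it offers.
- The arm moves only by the tool move_arm, never from a script. Its argument "series" is a list of rows, each an object of numbers: "dx", "dy", "dz": the shift along the tool's x, y, z in m; "roll": the turn about the tool's z in degrees; "claw": the gripper command: -1 is shut, 1 is fully open, values between are in proportion. In form: [{"dx": .., "dy": .., "dz": .., "roll": .., "claw": ..}, ...]. A call has 1 to 20 rows; each row shifts and turns the commanded pose from where the row before left it, along the tool's axes as they then stand; what a row does not reach is not made up. A row lasts 1/10 s, in which the tool goes at most 50 mm and 8.59 degrees, less where a joint would pass 70% of its speed; a pose out of reach is approached as far as the arm can. A call is refused whole if a number of a shift passes 0.05 or a number of a turn 8.59, either way. A call with a gripper value outside its range is refused whole. The fingers move at their own pace and stop on an object; the grip force is fixed at half the most. Time passes only in rows, so rows that do not move let the fingers close. It gives the time, the measured TCP pose, the force, the opening and the grip force at its end, in the units of the state.
- ctrl.state(): the state, without advancing time (a new reading comes with each control period).
- ctrl.grab_frame(name): name is "scene" or "top" or "wrist"; returns a dict with "image" (420x560x3 uint8, red, green, blue), "intrinsics" (3x3 intrinsics, pixels), "k1" (the pictures are not rectified: a ray, as slopes to the right and down, at radius r is drawn at 1 + k1 r^2 times it, then the intrinsics apply), "R" (3x3) and "t" (3): a world point X has camera coordinates R X + t. Camera axes: x right, y down, z forward; pixel columns grow to the right and rows downward; lengths in mm; the calibration is good to about 2 mm. A picture is of the moment at which its call begins. There is no depth.
- ctrl.hand_in(): hands the job in; it is judged then, once.
The state is a dict: "time_s": time; "joint_positions": joint angles; "joint_velocities": joint speeds; "joint_torque": joint torques, N m; "eef_pos": TCP position; "ee_rot": TCP orientation; "contact_force": force on the tool from outside, world axes, zero at the start; "ft_torque": the same for the moment, N m; "grip_width": finger opening in mm; "grasp_force": force on a finger pad.
Only numpy, scipy, OpenCV 4.12 (cv2) and the standard library are available. Lean on these libraries where they do the work, as an engineer would, in place of code of your own. Each camera call takes 0.05 s, during which the arm holds its last target. There are 200 camera calls.

TASK

Load the arbor stand with all the loose spacer rings on the worktop. Pull up the spring plunger, swing the keeper arm off the arbor to its second slot and let the plunger snap in; slide every spacer down the arbor, widest at the bottom and each smaller one above it, flat on one another; then lift the plunger again, swing the keeper back over the arbor and let it snap into its first slot. Leave the other things where they lie.

Things in the scene. Friction and masses are not known exactly. Their poses are not given: they have to be found in the camera images.
- stand: Fixed fixture: 100 x 250 x 10 mm dark base plate with, on one centre line, the upright arbor at its right end and, 125 mm left of it, a 30 mm grey column bearing the swinging keeper arm. Its place and heading vary. Origin on the worktop; y axis = from the arbor towards the column, z up.
- arbor_seat (a point): Centre of the flat top of the 48 mm wide shoulder on which the bottom spacer rests, on the arbor's axis (z axis, up), 36 mm above the worktop. The shaft above it is 21 mm in diameter and 56 mm tall, its last 5 mm bevelled to 13 mm across at the tip.
- arbor_top (a point): Centre of the arbor's upper end, 56 mm above arbor_seat, 92 mm above the worktop.
- keeper_hinge (a point): Vertical pivot axis of the keeper arm at mid thickness, 103 mm above the worktop. The arm is a level grey bar, 26 x 10 mm: one end, 125 mm from the pivot, has a 32 mm round pad that stands 3 mm above the arbor when shut and blocks it; the other end carries the plunger, 60 mm from the pivot, above a fixed aluminium quadrant with two slots.
- keeper (a joint): Angle of the keeper arm, rad: 0 = shut, pad over the arbor, plunger over the first slot; grows counter-clockwise seen from above; 1.2 = parked clear, plunger over the second slot; stops at -0.05 and 1.25. Turns easily (0.05 Nm) once the plunger is out and stays where left. Slots are 11 mm wide for the 8 mm pin (0.025 rad of play).
- plunger (a joint): Lift of the spring plunger, m: 0 = pin fully down in a slot; 0.009 = pin resting on the quadrant between slots; 0.016 = top of travel. A spring pushes it down with 4 N at 0 rising to 7 N at the top. Lift it more than 9 mm to turn the arm; let go over a slot, it snaps down by itself. Starts down with the keeper shut.
- plunger_knob (a point): Centre of the plunger's black round knob, 26 mm in diameter, 26 mm tall, axis vertical, on a thin stem; 135 mm above the worktop with the pin down, its underside 14 mm above the top of the arm. Moves with arm and plunger; lies on the line of the arm.
- star_knob_mid (a point): Bystander: the nearer, loose black star knob with a brass-coloured hub, 46 x 44 x 28 mm, no spacer; leave it alone. Centre.
- spanner_mid (a point): Bystander: loose open-ended spanner, 158 x 39 x 8 mm; leave it alone. Centre.
- slide_caliper_mid (a point): Bystander: the nearer caliper, loose, 74 x 200 x 12 mm; leave it alone. Centre.
- spacer_64_mid (a point): Loose steel spacer ring, 64 mm outside diameter, 12 mm thick, 24 mm bore, both faces alike, plain. The point is its centre, half-way up; z = ring axis. Lies flat on the worktop at the start, right of the stand; may be absent (three or four of the five sizes 64, 57, 50, 43, 36 mm are there).
- spacer_57_mid (a point): Loose steel spacer ring, 57 mm outside diameter, 12 mm thick, 24 mm bore, both faces alike, plain. The point is its centre, half-way up; z = ring axis. Lies flat on the worktop at the start, right of the stand; may be absent (three or four of the five sizes 64, 57, 50, 43, 36 mm are there).
- spacer_50_mid (a point): Loose steel spacer ring, 50 mm outside diameter, 12 mm thick, 24 mm bore, both faces alike, plain. The point is its centre, half-way up; z = ring axis. Lies flat on the worktop at the start, right of the stand; may be absent (three or four of the five sizes 64, 57, 50, 43, 36 mm are there).
- spacer_43_mid (a point): Loose steel spacer ring, 43 mm outside diameter, 12 mm thick, 24 mm bore, both faces alike, plain. The point is its centre, half-way up; z = ring axis. Lies flat on the worktop at the start, right of the stand; may be absent (three or four of the five sizes 64, 57, 50, 43, 36 mm are there).
- spacer_36_mid (a point): Loose steel spacer ring, 36 mm outside diameter, 12 mm thick, 24 mm bore, both faces alike, plain. The point is its centre, half-way up; z = ring axis. Lies flat on the worktop at the start, right of the stand; may be absent (three or four of the five sizes 64, 57, 50, 43, 36 mm are there).
There are look-alikes about, which are no part of the job. Leave any black look-alike of the part that bears spacer_36_mid alone. Leave any blue look-alike of the part that bears spacer_43_mid alone.

How it is judged (in metres and radians):
On the way, in this order (a step that is already met when the one before it is completed fails the run):
1. the keeper arm stands at its second slot, clear of the arbor, with the plunger snapped in (value of joint keeper above 1.14 rad and value of joint plunger below 0.002 m), for 0.2 s.
2. all the spacers present are down on the arbor, widest at the bottom, each smaller one above, lying flat (horizontal distance between each of spacer_64_mid, spacer_57_mid, spacer_50_mid, spacer_43_mid, spacer_36_mid and arbor_seat below 0.003 m and z of spacer_64_mid in the frame of arbor_seat between 0.003 and 0.009 m and angle between the z axis of each of spacer_64_mid, spacer_57_mid, spacer_50_mid, spacer_43_mid, spacer_36_mid and the z axis of arbor_seat, either way round below 0.08 rad and ((angle between spacer_64_mid's own z axis and vertical below 1 rad and z of spacer_57_mid in the frame of spacer_64_mid above 0.008 m) or (angle between spacer_64_mid's own z axis and vertical above 2 rad and z of spacer_57_mid in the frame of spacer_64_mid below -0.008 m)) and ((angle between spacer_64_mid's own z axis and vertical below 1 rad and z of spacer_50_mid in the frame of spacer_64_mid above 0.008 m) or (angle between spacer_64_mid's own z axis and vertical above 2 rad and z of spacer_50_mid in the frame of spacer_64_mid below -0.008 m)) and ((angle between spacer_64_mid's own z axis and vertical below 1 rad and z of spacer_43_mid in the frame of spacer_64_mid above 0.008 m) or (angle between spacer_64_mid's own z axis and vertical above 2 rad and z of spacer_43_mid in the frame of spacer_64_mid below -0.008 m)) and ((angle between spacer_64_mid's own z axis and vertical below 1 rad and z of spacer_36_mid in the frame of spacer_64_mid above 0.008 m) or (angle between spacer_64_mid's own z axis and vertical above 2 rad and z of spacer_36_mid in the frame of spacer_64_mid below -0.008 m)) and z of spacer_57_mid in the frame of arbor_seat between 0.003 and 0.021 m and ((angle between spacer_57_mid's own z axis and vertical below 1 rad and z of spacer_50_mid in the frame of spacer_57_mid above 0.008 m) or (angle between spacer_57_mid's own z axis and vertical above 2 rad and z of spacer_50_mid in the frame of spacer_57_mid below -0.008 m)) and ((angle between spacer_57_mid's own z axis and vertical below 1 rad and z of spacer_43_mid in the frame of spacer_57_mid above 0.008 m) or (angle between spacer_57_mid's own z axis and vertical above 2 rad and z of spacer_43_mid in the frame of spacer_57_mid below -0.008 m)) and ((angle between spacer_57_mid's own z axis and vertical below 1 rad and z of spacer_36_mid in the frame of spacer_57_mid above 0.008 m) or (angle between spacer_57_mid's own z axis and vertical above 2 rad and z of spacer_36_mid in the frame of spacer_57_mid below -0.008 m)) and z of spacer_50_mid in the frame of arbor_seat between 0.003 and 0.033 m and ((angle between spacer_50_mid's own z axis and vertical below 1 rad and z of spacer_43_mid in the frame of spacer_50_mid above 0.008 m) or (angle between spacer_50_mid's own z axis and vertical above 2 rad and z of spacer_43_mid in the frame of spacer_50_mid below -0.008 m)) and ((angle between spacer_50_mid's own z axis and vertical below 1 rad and z of spacer_36_mid in the frame of spacer_50_mid above 0.008 m) or (angle between spacer_50_mid's own z axis and vertical above 2 rad and z of spacer_36_mid in the frame of spacer_50_mid below -0.008 m)) and z of spacer_43_mid in the frame of arbor_seat between 0.003 and 0.045 m and ((angle between spacer_43_mid's own z axis and vertical below 1 rad and z of spacer_36_mid in the frame of spacer_43_mid above 0.008 m) or (angle between spacer_43_mid's own z axis and vertical above 2 rad and z of spacer_36_mid in the frame of spacer_43_mid below -0.008 m)) and z of spacer_36_mid in the frame of arbor_seat between 0.003 and 0.045 m), for 0.2 s.
3. the keeper arm is back over the arbor with the plunger snapped into the first slot (value of joint keeper below 0.06 rad and value of joint plunger below 0.002 m), for 0.2 s.
At the end, for the whole second after the job is handed in: Every spacer present is threaded on the arbor (centre within 3 mm of its axis, flat within 0.08 rad, no more than 3 mm above full seating), widest at the bottom and sizes falling upwards, at rest; keeper angle under 0.06 rad and plunger down within 2 mm (all of step 2 and all of step 3 and linear speed of each of spacer_64, spacer_57, spacer_50, spacer_43, spacer_36 below 0.02 m/s); the robot touches nothing.
It fails at once if the star knob is moved by more than 30 mm (distance of star_knob_mid from where it was at the start of the episode above 0.03 m).
It fails at once if the spanner is moved by more than 30 mm (distance of spanner_mid from where it was at the start of the episode above 0.03 m).
It fails at once if the slide caliper is moved by more than 30 mm (distance of slide_caliper_mid from where it was at the start of the episode above 0.03 m).
Of spacer_64, spacer_57, spacer_50, spacer_43, spacer_36 only 3 to 4 are there at a start; the rules pass over those that are not, and their reading is None.
At some moment in a run one of spacer_64, spacer_57, spacer_50, spacer_43, spacer_36 may be knocked a few centimetres aside while the robot is not near it.
Once in a run the grip may slacken for a moment while it holds something.
It also fails if it takes over 208 s, if anything falls off the work surface, if the arm or the gripper's body presses on something with over 40 N, if the wrist force passes 120 N, or if a joint passes its speed limit or range.

## Working session

There is one attempt and no reset: what is moved stays moved. The work goes in short steps, Python scripts to look and compute and a tool call to move; the robot and the scene stay as the last step left them, time stands still between calls to the robot, and variables do not carry over. Pictures are saved under pics/ and viewed, at most 17 in all, crops included, and the job is handed in when it is done.

Besides the shell and the picture viewer there is one more tool, called after "Request:" as name(argument=value, ...) on one line, values as JSON. move_arm: Moves the arm, as the interface text tells. Its arguments: {"type":"object","properties":{"series":{"type":"array"}},"required":["series"]}

```bash
mkdir -p pics; cat > h.py <<'E'
import numpy as np, cv2
from station import ctrl
def grab(n,save=None):
    f=ctrl.grab_frame(n); 
    if save: cv2.imwrite('pics/'+save,cv2.cvtColor(f['image'],cv2.COLOR_RGB2BGR))
    return f
def ray(f,px):
    K=np.array(f['intrinsics']);k=f['k1']
    d=np.linalg.solve(K,[px[0],px[1],1])[:2]; u=d.copy()
    for _ in range(30): u=d/(1+k*(u@u))
    R=np.array(f['R']);t=np.array(f['t'])
    return -R.T@t, R.T@np.array([u[0],u[1],1])
def onz(f,px,z):
    o,d=ray(f,px); return o+d*(z-o[2])/d[2]
def proj(f,X):
    c=np.array(f['R'])@np.array(X,float)+np.array(f['t']); u=c[:2]/c[2]; u=u*(1+f['k1']*(u@u))
    return (np.array(f['intrinsics'])@[u[0],u[1],1])[:2]
E
python3 - <<'E'
from h import *
for n in ['scene','top','wrist']:
    f=grab(n,n+'0.png'); print(n,np.round(ray(f,(280,210)),2))
print(ctrl.state())
E
```

```text
scene [[-1.57520e+02  1.06373e+03  7.07250e+02]
 [ 5.60000e-01 -7.00000e-01 -4.40000e-01]]
top [[ 3.8101e+02  8.6810e+01  1.1471e+03]
 [ 2.2000e-01  1.0000e-02 -9.7000e-01]]
wrist [[ 2.2063e+02 -5.8653e+02  3.7433e+02]
 [-2.7000e-01 -6.0000e-02 -9.6000e-01]]
{'time_s': 0.15, 'joint_positions': array([-8.14982414e+01,  1.58714655e+01, -1.57684231e+00,  7.26517149e+01,
       -9.69027410e-04,  8.40745223e+01]), 'joint_velocities': array([-0.10982799, -0.10275695,  0.18846812,  0.10631181,  0.01690149,
       -0.03360827]), 'joint_torque': array([ 3.94608405e-04, -4.46055436e+01,  2.95639479e+01,  1.05040247e-02,
       -8.32968954e-05,  6.74037381e-06]), 'eef_pos': array([ 155.62469373, -604.83240539,  303.00586165]), 'ee_rot': array([-1.79900412e+02, -9.36198286e-03,  1.44272290e+01]), 'contact_force': array([0.29542012, 0.25864347, 0.07337477]), 'ft_torque': array([-0.02193491, -0.0212366 ,  0.02103084]), 'grasp_force': 0.0, 'grip_width': 85.36356380245394}
```

View pics/top0.png

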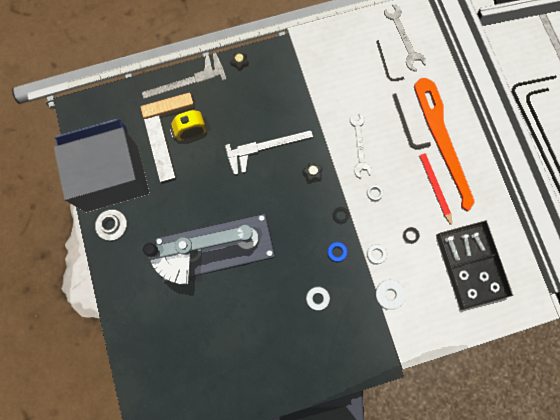

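View pics/scene0.png

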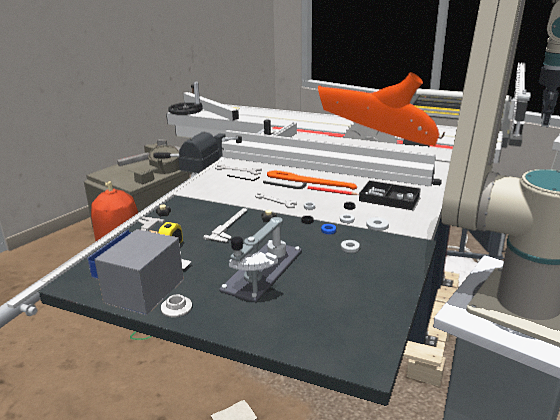

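The top view shows the stand around (210,245), with the knob at (151,250) and the pad at (246,232). There are four steel rings, near (317,298), (389,294), (376,254) and (375,193). The blue ring at (337,252) and the black ones at (340,215) and (411,236) are look-alikes.

```bash
python3 - <<'E'
from h import *
f=grab('top'); im=f['image']; 
g=cv2.cvtColor(im,cv2.COLOR_RGB2GRAY)
cv2.imwrite('pics/crop1.png',cv2.cvtColor(cv2.resize(im[170:320,130:430],None,fx=2.66,fy=2.66,interpolation=cv2.INTER_CUBIC),cv2.COLOR_RGB2BGR))
for c in [(317,298),(389,294),(376,254),(375,193),(337,252)]:
    print(c,np.round(onz(f,c,12)), 'mm/px',np.round(np.linalg.norm(onz(f,(c[0]+10,c[1]),12)-onz(f,(c[0]-10,c[1]),12))/20,2))
for n,c,z in [('knob',(151,250),148),('hinge',(182,244),108),('pad',(246,235),108),('screw',(262,217),10),('screw',(270,253),10),('screw',(195,274),10),('screw',(158,241),10),('star',(313,171),28)]: print(n,np.round(onz(f,c,z),1))
E
```

```text
(317, 298) [446.  19.  12.] mm/px 2.14
(389, 294) [ 449. -136.   12.] mm/px 2.15
(376, 254) [ 536. -114.   12.] mm/px 2.18
(375, 193) [ 674. -121.   12.] mm/px 2.24
(337, 252) [543. -29.  12.] mm/px 2.18
knob [538.9 343.1 148. ]
hinge [555.5 291.1 108. ]
pad [569.9 162.2 108. ]
screw [627.1 133.2  10. ]
screw [546.1 117.4  10. ]
screw [505.3 281.3  10. ]
screw [580.3 363.5  10. ]
star [724.5  16.5  28. ]
```

View pics/crop1.png

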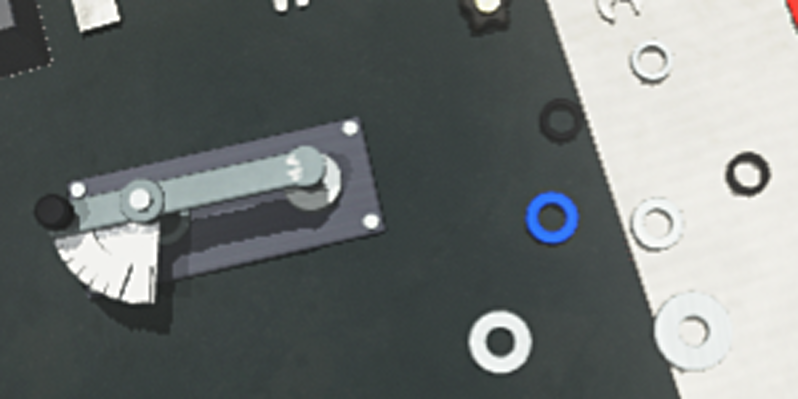

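Sizes judged by diameter are 64 at (449,-136), 50 at (446,19), 43 at (536,-114) and 36 at (674,-121). I'll move above the stand for a closer look.

Request:
move_arm(series=[{"roll":-8.55,"claw":1},{"roll":-8.55,"claw":1},{"roll":-8.55,"claw":1},{"roll":-8.55,"claw":1},{"roll":-8.55,"claw":1},{"roll":-8.55,"claw":1},{"roll":-8.55,"claw":1},{"roll":-8.55,"claw":1},{"roll":-8.55,"claw":1},{"roll":-8.55,"claw":1}])

```text
$.series[0]: bad value
```

Request:
move_arm(series=[{"dx":0.0374,"dy":0.0272,"dz":-0.0023,"claw":1},{"dx":0.0374,"dy":0.0272,"dz":-0.0023,"claw":1},{"dx":0.0374,"dy":0.0272,"dz":-0.0023,"claw":1},{"dx":0.0374,"dy":0.0272,"dz":-0.0023,"claw":1},{"dx":0.0374,"dy":0.0272,"dz":-0.0023,"claw":1},{"dx":0.0374,"dy":0.0272,"dz":-0.0023,"claw":1},{"dx":0.0374,"dy":0.0272,"dz":-0.0023,"claw":1},{"dx":0.0374,"dy":0.0272,"dz":-0.0023,"claw":1},{"dx":0.0374,"dy":0.0272,"dz":-0.0023,"claw":1},{"dx":0.0374,"dy":0.0272,"dz":-0.0023,"claw":1},{"dx":0.0374,"dy":0.0272,"dz":-0.0023,"claw":1},{"dx":0.0374,"dy":0.0272,"dz":-0.0023,"claw":1},{"dx":0.0374,"dy":0.0272,"dz":-0.0023,"claw":1},{"dx":0.0374,"dy":0.0272,"dz":-0.0023,"claw":1},{"dx":0.0374,"dy":0.0272,"dz":-0.0023,"claw":1},{"dx":0.0374,"dy":0.0272,"dz":-0.0023,"claw":1},{"dx":0.0374,"dy":0.0272,"dz":-0.0023,"claw":1},{"dx":0.0374,"dy":0.0272,"dz":-0.0023,"claw":1},{"dx":0.0374,"dy":0.0272,"dz":-0.0023,"claw":1},{"dx":0.0374,"dy":0.0272,"dz":-0.0023,"claw":1},{"claw":1}])

```text
$.series[0]: bad value
```

Request:
move_arm(series=[{"dx":0,"dy":0,"dz":0,"roll":-8.5,"claw":1},{"dx":0,"dy":0,"dz":0,"roll":-8.5,"claw":1},{"dx":0,"dy":0,"dz":0,"roll":-8.5,"claw":1},{"dx":0,"dy":0,"dz":0,"roll":-8.5,"claw":1},{"dx":0,"dy":0,"dz":0,"roll":-8.5,"claw":1},{"dx":0,"dy":0,"dz":0,"roll":-8.5,"claw":1},{"dx":0,"dy":0,"dz":0,"roll":-8.5,"claw":1},{"dx":0,"dy":0,"dz":0,"roll":-8.5,"claw":1},{"dx":0,"dy":0,"dz":0,"roll":-8.5,"claw":1},{"dx":0,"dy":0,"dz":0,"roll":-8.5,"claw":1}])

```text
time_s: 1.2
eef_pos: [155.7, -605.1, 303.6]
ee_rot: [180.0, -0.0, 99.8]
contact_force: [-0.4, -0.5, 0.0]
grip_width: 85.3
grasp_force: 0.0
```

Request:
move_arm(series=[{"dx":0.0374,"dy":0.0272,"dz":-0.0023,"roll":0,"claw":1},{"dx":0.0374,"dy":0.0272,"dz":-0.0023,"roll":0,"claw":1},{"dx":0.0374,"dy":0.0272,"dz":-0.0023,"roll":0,"claw":1},{"dx":0.0374,"dy":0.0272,"dz":-0.0023,"roll":0,"claw":1},{"dx":0.0374,"dy":0.0272,"dz":-0.0023,"roll":0,"claw":1},{"dx":0.0374,"dy":0.0272,"dz":-0.0023,"roll":0,"claw":1},{"dx":0.0374,"dy":0.0272,"dz":-0.0023,"roll":0,"claw":1},{"dx":0.0374,"dy":0.0272,"dz":-0.0023,"roll":0,"claw":1},{"dx":0.0374,"dy":0.0272,"dz":-0.0023,"roll":0,"claw":1},{"dx":0.0374,"dy":0.0272,"dz":-0.0023,"roll":0,"claw":1},{"dx":0.0374,"dy":0.0272,"dz":-0.0023,"roll":0,"claw":1},{"dx":0.0374,"dy":0.0272,"dz":-0.0023,"roll":0,"claw":1},{"dx":0.0374,"dy":0.0272,"dz":-0.0023,"roll":0,"claw":1},{"dx":0.0374,"dy":0.0272,"dz":-0.0023,"roll":0,"claw":1},{"dx":0.0374,"dy":0.0272,"dz":-0.0023,"roll":0,"claw":1},{"dx":0.0374,"dy":0.0272,"dz":-0.0023,"roll":0,"claw":1},{"dx":0.0374,"dy":0.0272,"dz":-0.0023,"roll":0,"claw":1},{"dx":0.0374,"dy":0.0272,"dz":-0.0023,"roll":0,"claw":1},{"dx":0.0374,"dy":0.0272,"dz":-0.0023,"roll":0,"claw":1},{"dx":0,"dy":0,"dz":0,"roll":0,"claw":1}])

```text
time_s: 3.2
eef_pos: [551.1, 184.6, 347.2]
ee_rot: [179.9, -0.1, 99.7]
contact_force: [-0.4, -0.9, 0.0]
grip_width: 85.7
grasp_force: 0.0
```

```bash
python3 - <<'E'
from h import *
f=grab('wrist','w1.png'); s=ctrl.state(); print(s['time_s'],s['eef_pos'],s['ee_rot'])
E
```

```text
3.25 [549.8019431  182.5161258  347.02047351] [-1.79974814e+02  9.51793034e-04  9.96385556e+01]
```

View pics/w1.png

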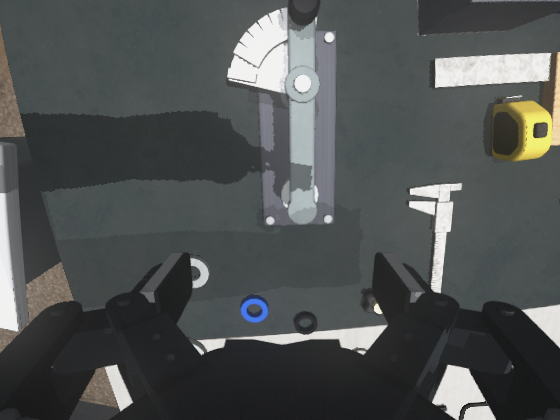

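The wrist view shows the knob at (302,8), the hinge at (302,83), the pad at (302,207), and plate screws at (329,37), (328,219) and (270,219).

```bash
python3 - <<'E'
from h import *
f=grab('wrist'); im=f['image']
for n,c,z in [('knob',(302,8),148),('hinge',(302,83.5),112),('pad',(302,208),108),('s',(329,37),10),('s',(328,219),10),('s',(270,219),10)]: print(n,np.round(onz(f,c,z),1))
t=grab('top')
for n,c,z in [('knob',(150,249.5),148),('hinge',(182.6,244.4),112),('pad',(245,232.4),108),('s',(261.2,217.8),10),('s',(269.5,252.8),10),('s',(159.2,241),10)]: print(n,np.round(onz(t,c,z),1))
hsv=cv2.cvtColor(im,cv2.COLOR_RGB2HSV)
g=im[195:220,285:320].mean(2).astype(int); print(g[::2,::3])
E
```

```text
knob [539.7 341.  148. ]
hinge [551.5 288.6 112. ]
pad [574.2 167.4 108. ]
s [578.5 360.9  10. ]
s [624.3 131.6  10. ]
s [544.1 118.1  10. ]
knob [540.  345.1 148. ]
hinge [554.  289.1 112. ]
pad [575.2 164.1 108. ]
s [625.3 135.   10. ]
s [546.6 118.5  10. ]
s [580.2 360.9  10. ]
[[148 151 124 168 185 186 187 186 185 186 167 238]
 [148 151 123 171 185 185 185 185 185 186 168 236]
 [147 151  97 175 185 185 184 184 186 187 173 212]
 [215 151  91 183 186 186 185 185 186 188 186 120]
 [139 239 151 183 187 186 186 186 188 188 188 135]
 [118 198 169 182 186 185 190 185 187 187 186 153]
 [111 110 178 181 179 180 184 173 166 160 172 161]
 [103 105 177 181 174 180 159 160 159 159 159 153]
 [103 106 171 181 161 157 159 160 160 160 160 127]
 [104 110 153 157 156 158 160 159 161 161 160 125]
 [103 105 113 156 155 156 158 159 160 160 158 109]
 [103 104 104 146 154 156 157 159 160 159 128 107]
 [102 104 104 107 151 154 157 157 156 148 106 107]]
```

Request:
move_arm(series=[{"dx":0.0405,"dy":0.0047,"dz":0,"roll":-0.4,"claw":1},{"dx":0.0405,"dy":0.0047,"dz":0,"roll":-0.4,"claw":1},{"dx":0.0405,"dy":0.0047,"dz":0,"roll":-0.4,"claw":1},{"dx":0.0405,"dy":0.0047,"dz":0,"roll":-0.4,"claw":1},{"dx":0,"dy":0,"dz":0.03,"roll":0,"claw":1},{"dx":0,"dy":0,"dz":0.03,"roll":0,"claw":1},{"dx":0,"dy":0,"dz":0,"roll":0,"claw":1},{"dx":0,"dy":0,"dz":0,"roll":0,"claw":1}])

```text
time_s: 4.15
eef_pos: [539.0, 341.6, 287.5]
ee_rot: [-179.9, 0.0, 100.9]
contact_force: [0.4, 0.4, 0.5]
grip_width: 85.6
grasp_force: 0.0
```

```bash
python3 - <<'E'
from h import *
f=grab('wrist','w2.png'); s=ctrl.state(); print(s['time_s'],s['eef_pos'],s['ee_rot'])
print(proj(f,(541,346,148)),proj(f,(541,346,122)))
E
```

```text
4.2 [539.92949752 342.11791353 288.96036686] [ 1.79935121e+02 -1.19609633e-02  1.00934677e+02]
[285.30302305 214.63706321] [285.0184241  205.16453398]
```

View pics/w2.png

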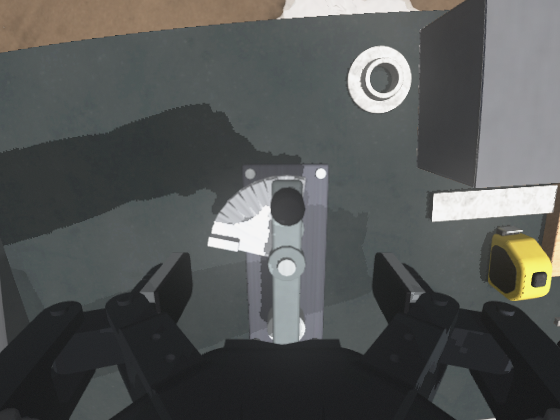

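The knob's top face is at (288,207), between the fingers.

```bash
cat >> h.py <<'E'
def delta(X,yaw=None,a=None):
    "tool-axis shift from the present pose to TCP X, mm; turn about tool z first if yaw given"
    s=ctrl.state(); p=np.array(s['eef_pos']); y0=s['ee_rot'][2]; d=np.array(X)-p
    y=np.radians(y0 if yaw is None else yaw)
    print('t',round(s['time_s'],2),'pos',np.round(p,1),'yaw',round(y0,1),'-> roll',None if yaw is None else round(y0-yaw,1),
     'dx %.1f dy %.1f dz %.1f'%(d[0]*np.cos(y)+d[1]*np.sin(y),d[0]*np.sin(y)-d[1]*np.cos(y),-d[2]))
E
python3 - <<'E'
from h import *
f=grab('wrist')
k=onz(f,(288,207),148);print(k,onz(f,(286.5,267),112),[onz(f,p,10) for p in [(320,173),(250,173)]])
delta((k[0],k[1],190))
E
```

```text
[543.13703619 352.29521582 148.        ] [555.28684814 287.80929672 112.        ] [array([581.73055364, 362.21451431,  10.        ]), array([502.30072373, 346.93214908,  10.        ])]
t 4.25 pos [540.4 342.5 289.7] yaw 100.9 -> roll None dx 9.1 dy 4.6 dz 99.7
```

Request:
move_arm(series=[{"dx":0.0065,"dy":0.004,"dz":0.03,"roll":0,"claw":1},{"dx":0,"dy":0,"dz":0.035,"roll":0,"claw":1},{"dx":0,"dy":0,"dz":0.025,"roll":0,"claw":1},{"dx":0,"dy":0,"dz":0.01,"roll":0,"claw":1},{"dx":0,"dy":0,"dz":0,"roll":0,"claw":1},{"dx":0,"dy":0,"dz":0,"roll":0,"claw":0},{"dx":0,"dy":0,"dz":0,"roll":0,"claw":-1},{"dx":0,"dy":0,"dz":0,"roll":0,"claw":-1},{"dx":0,"dy":0,"dz":0,"roll":0,"claw":-1},{"dx":0,"dy":0,"dz":0,"roll":0,"claw":-1},{"dx":0,"dy":0,"dz":0,"roll":0,"claw":-1},{"dx":0,"dy":0,"dz":0,"roll":0,"claw":-1}])

```text
time_s: 5.45
eef_pos: [542.2, 350.6, 189.0]
ee_rot: [179.9, -0.0, 101.0]
contact_force: [-2.6, -1.7, 5.5]
grip_width: 23.9
grasp_force: 58.6
```

Request:
move_arm(series=[{"dx":0,"dy":0,"dz":-0.007,"roll":0,"claw":-1},{"dx":0,"dy":0,"dz":-0.006,"roll":0,"claw":-1},{"dx":0,"dy":0,"dz":0,"roll":0,"claw":-1},{"dx":0,"dy":0,"dz":0,"roll":0,"claw":-1}])

```text
time_s: 5.85
eef_pos: [542.0, 350.5, 200.0]
ee_rot: [-180.0, -0.0, 101.0]
contact_force: [2.6, 1.7, -5.8]
grip_width: 23.3
grasp_force: 59.1
```

Request:
move_arm(series=[{"dx":-0.0004,"dy":-0.0072,"dz":0,"roll":-6.9,"claw":-1},{"dx":-0.0004,"dy":-0.0072,"dz":0,"roll":-6.9,"claw":-1},{"dx":-0.0004,"dy":-0.0072,"dz":0,"roll":-6.9,"claw":-1},{"dx":-0.0004,"dy":-0.0072,"dz":0,"roll":-6.9,"claw":-1},{"dx":-0.0004,"dy":-0.0072,"dz":0,"roll":-6.9,"claw":-1},{"dx":-0.0004,"dy":-0.0072,"dz":0,"roll":-6.9,"claw":-1},{"dx":-0.0004,"dy":-0.0072,"dz":0,"roll":-6.9,"claw":-1},{"dx":-0.0004,"dy":-0.0072,"dz":0,"roll":-6.9,"claw":-1},{"dx":-0.0004,"dy":-0.0072,"dz":0,"roll":-6.9,"claw":-1},{"dx":-0.0004,"dy":-0.0072,"dz":0,"roll":-6.9,"claw":-1},{"dx":0,"dy":0,"dz":0,"roll":0,"claw":-1},{"dx":0,"dy":0,"dz":0,"roll":0,"claw":-1}])

```text
time_s: 7.05
eef_pos: [492.2, 301.6, 199.3]
ee_rot: [-179.9, -0.3, 169.9]
contact_force: [-4.4, 0.8, -6.9]
grip_width: 23.7
grasp_force: 59.3
```

Request:
move_arm(series=[{"dx":0,"dy":0,"dz":0.005,"roll":0,"claw":-1},{"dx":0,"dy":0,"dz":0.005,"roll":0,"claw":-1},{"dx":0,"dy":0,"dz":0,"roll":0,"claw":-1},{"dx":0,"dy":0,"dz":0,"roll":0,"claw":-1},{"dx":0,"dy":0,"dz":0,"roll":0,"claw":-1}])

```text
time_s: 7.55
eef_pos: [492.2, 301.6, 189.5]
ee_rot: [-179.8, -0.3, 169.9]
contact_force: [-6.0, 0.2, -4.6]
grip_width: 24.0
grasp_force: 59.5
```

Request:
move_arm(series=[{"dx":0,"dy":0,"dz":0,"roll":0,"claw":1},{"dx":0,"dy":0,"dz":0,"roll":0,"claw":1},{"dx":0,"dy":0,"dz":0,"roll":0,"claw":1},{"dx":0,"dy":0,"dz":0,"roll":0,"claw":1},{"dx":0,"dy":0,"dz":-0.04,"roll":0,"claw":1},{"dx":0,"dy":0,"dz":-0.04,"roll":0,"claw":1},{"dx":0,"dy":0,"dz":-0.04,"roll":0,"claw":1},{"dx":0,"dy":0,"dz":-0.04,"roll":0,"claw":1},{"dx":-0.023,"dy":-0.032,"dz":0,"roll":0,"claw":1},{"dx":-0.023,"dy":-0.032,"dz":0,"roll":0,"claw":1},{"dx":-0.023,"dy":-0.032,"dz":0,"roll":0,"claw":1},{"dx":-0.023,"dy":-0.032,"dz":0,"roll":0,"claw":1},{"dx":0,"dy":0,"dz":0,"roll":0,"claw":1},{"dx":0,"dy":0,"dz":0,"roll":0,"claw":1},{"dx":0,"dy":0,"dz":0,"roll":0,"claw":1}])

```text
time_s: 9.05
eef_pos: [562.6, 160.7, 350.8]
ee_rot: [180.0, 0.0, 170.1]
contact_force: [1.1, 0.6, -0.2]
grip_width: 85.3
grasp_force: 0.0
```

```bash
python3 - <<'E'
from h import *
f=grab('wrist','w3.png'); t=grab('top','t3.png'); delta((0,0,0))
print(proj(f,(576,166,92)),proj(t,(576,166,92)),proj(f,(576,166,36)))
im=cv2.resize(t['image'][190:330,150:430],None,fx=2,fy=2)
a=np.vstack([f['image'], np.zeros((0,560,3),np.uint8)])
x,y=proj(f,(576,166,92)).astype(int)
cr=cv2.resize(f['image'][max(0,y-70):y+70,max(0,x-70):x+70],None,fx=3,fy=3); print('org',max(0,x-70),max(0,y-70))
cv2.imwrite('pics/c3.png',cv2.cvtColor(cv2.resize(cr,(420,420)),cv2.COLOR_RGB2BGR))
E
```

```text
t 9.15 pos [562.3 161.2 350.7] yaw 170.1 -> roll None dx 526.3 dy -255.3 dz 350.7
[287.30635755 196.05932584] [244.68372054 233.48733828] [286.57233982 185.91971825]
org 217 126
```

View pics/w3.png

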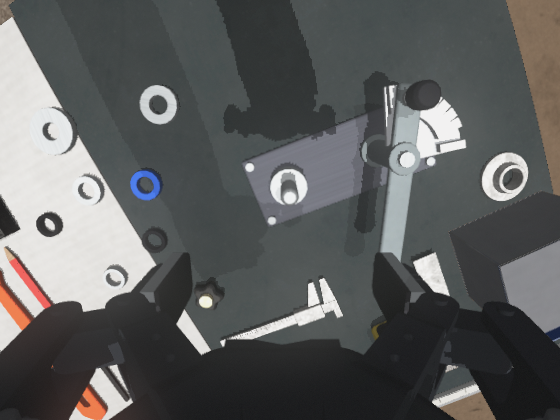

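The keeper is parked in its second slot. In this view the arbor shoulder is at (289,187) and the tip at (290,196). The 50 ring is at (158,104), 64 at (52,131), 43 at (89,189) and 36 at (115,277). Next I'll fit the positions.

```bash
cat >> h.py <<'E'
def ring(f,X,dia,z=12,thr=None):
    "centre of a bright ring's top face near X; circle through outer/inner edges by ray casts on a rectified patch"
    K=np.array(f['intrinsics']); S=4; W=70
    yy,xx=np.mgrid[-W:W:1/S,-W:W:1/S]
    P=np.stack([X[0]+xx.ravel(),X[1]+yy.ravel(),np.full(xx.size,z)],1)
    c=P@np.array(f['R']).T+np.array(f['t']); u=c[:,:2]/c[:,2:]; u=u*(1+f['k1']*(u**2).sum(1,keepdims=True))
    m=(u@K[:2,:2].T+K[:2,2]).astype(np.float32).reshape(*xx.shape,2)
    g=cv2.cvtColor(cv2.remap(f['image'],m,None,cv2.INTER_LINEAR),cv2.COLOR_RGB2GRAY)
    g=cv2.GaussianBlur(g,(0,0),2)
    r=dia/2*S
    h=cv2.HoughCircles(g,cv2.HOUGH_GRADIENT_ALT,1,20,param1=60,param2=0.5,minRadius=int(.7*r),maxRadius=int(1.2*r))
    out=[] if h is None else [(round(X[0]-W+a/S,1),round(X[1]-W+b/S,1),round(2*q/S,1)) for a,b,q in h[0]]
    return out,g
E
python3 - <<'E'
from h import *
w=grab('wrist'); t=grab('top')
G=[]
for n,px,z,d in [('64',(52,131),12,64),('50',(158,104),12,50),('43',(89,189),12,43),('36',(115,277),12,36),('seat',(289.5,187),36,48)]:
    X=onz(w,px,z); print(n,np.round(X,1))
    for nm,f in (('w',w),('t',t)):
        a,g=ring(f,X,d,z); b,_=ring(f,X,24 if z==12 else 21,z); G.append(cv2.resize(g,(280,280))); print(' ',nm,a[:2],b[:2])
print('tip',onz(w,(290,196.5),92))
cv2.imwrite('pics/patch.png',cv2.resize(np.vstack([np.hstack(G[0::2]),np.hstack(G[1::2])]),(800,320)))
E
```

```text
64 [ 449.7 -134.7   12. ]
  w [] [(np.float64(449.2), np.float64(-137.4), np.float32(24.2))]
  t [] [(np.float64(447.7), np.float64(-138.4), np.float32(26.1))]
50 [444.9  20.2  12. ]
  w [(np.float64(447.2), np.float64(17.7), np.float32(50.7))] [(np.float64(445.4), np.float64(18.7), np.float32(24.3))]
  t [] [(np.float64(444.4), np.float64(17.7), np.float32(24.0))]
43 [ 536.4 -108.3   12. ]
  w [] [(np.float64(538.6), np.float64(-114.8), np.float32(23.4))]
  t [] [(np.float64(538.1), np.float64(-116.6), np.float32(23.8))]
36 [ 674.2 -115.    12. ]
  w [] [(np.float64(677.5), np.float64(-120.0), np.float32(23.4))]
  t [] [(np.float64(676.7), np.float64(-120.3), np.float32(24.9))]
seat [577.8 169.9  36. ]
  w [(np.float64(577.0), np.float64(166.9), np.float32(48.1))] [(np.float64(591.5), np.float64(167.7), np.float32(16.5)), (np.float64(566.0), np.float64(168.4), np.float32(17.7))]
  t [] []
tip [576.75396218 169.29826905  92.        ]
```

View pics/patch.png

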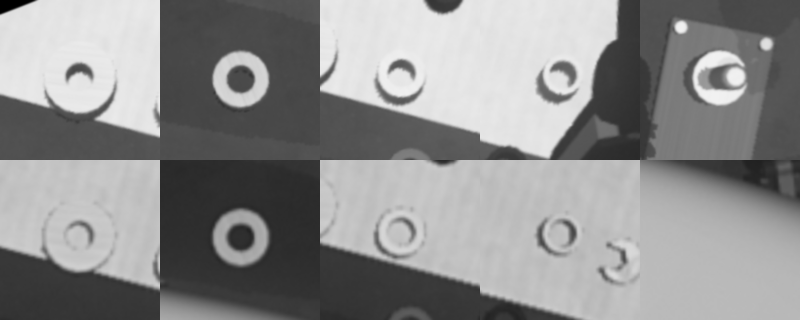

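Request:
move_arm(series=[{"dx":0.0076,"dy":-0.0393,"dz":0.015,"roll":0,"claw":1},{"dx":0.0076,"dy":-0.0393,"dz":0.015,"roll":0,"claw":1},{"dx":0.0076,"dy":-0.0393,"dz":0.015,"roll":0,"claw":1},{"dx":0.0076,"dy":-0.0393,"dz":0.015,"roll":0,"claw":1},{"dx":0.0076,"dy":-0.0393,"dz":0.015,"roll":0,"claw":1},{"dx":0.0076,"dy":-0.0393,"dz":0.015,"roll":0,"claw":1},{"dx":0.0076,"dy":-0.0393,"dz":0.015,"roll":0,"claw":1},{"dx":0.0076,"dy":-0.0393,"dz":0.015,"roll":0,"claw":1},{"dx":0,"dy":0,"dz":0.03,"roll":0,"claw":1},{"dx":0,"dy":0,"dz":0.03,"roll":0,"claw":1},{"dx":0,"dy":0,"dz":0,"roll":0,"claw":1},{"dx":0,"dy":0,"dz":0,"roll":0,"claw":1},{"dx":0,"dy":0,"dz":0,"roll":0,"claw":1}])

```text
time_s: 10.55
eef_pos: [449.8, -139.0, 172.3]
ee_rot: [-180.0, 0.2, 170.1]
contact_force: [-0.0, 0.0, -0.0]
grip_width: 84.8
grasp_force: 0.0
```

```bash
cat >> h.py <<'E'
def look(X,d=24,z=12,zt=70,yaw=None):
    w=grab('wrist'); r,_=ring(w,X,d,z); print(r[:3])
    if r: delta((r[0][0],r[0][1],zt),yaw)
E
python3 - <<'E'
from h import *
look((448.5,-138))
s=ctrl.state(); f=grab('wrist'); p=s['eef_pos']; print([np.round(proj(f,p-np.array([0,0,k]))) for k in (54,73,130)])
E
```

```text
[(np.float32(449.8), np.float32(-136.0), np.float32(24.6)), (np.float32(428.2), np.float32(-138.5), np.float32(22.3))]
t 10.6 pos [ 450.  -139.1  172.4] yaw 170.1 -> roll None dx 0.7 dy 3.1 dz 102.4
[array([279., 274.]), array([279., 257.]), array([280., 221.])]
```

Request:
move_arm(series=[{"dx":0.0007,"dy":0.003,"dz":0.04,"roll":0,"claw":1},{"dx":0,"dy":0,"dz":0.04,"roll":0,"claw":1},{"dx":0,"dy":0,"dz":0.016,"roll":0,"claw":1},{"dx":0,"dy":0,"dz":0.006,"roll":0,"claw":1},{"dx":0,"dy":0,"dz":0,"roll":0,"claw":1},{"dx":0,"dy":0,"dz":0,"roll":0,"claw":-1},{"dx":0,"dy":0,"dz":0,"roll":0,"claw":-1},{"dx":0,"dy":0,"dz":0,"roll":0,"claw":-1},{"dx":0,"dy":0,"dz":0,"roll":0,"claw":-1},{"dx":0,"dy":0,"dz":0,"roll":0,"claw":-1}])

```text
time_s: 11.65
eef_pos: [449.9, -136.9, 71.4]
ee_rot: [-179.9, 0.2, 170.0]
contact_force: [-2.9, 0.2, 10.6]
grip_width: 61.6
grasp_force: 62.3
```

Request:
move_arm(series=[{"dx":0,"dy":0,"dz":-0.01,"roll":0,"claw":-1},{"dx":0,"dy":0,"dz":-0.03,"roll":0,"claw":-1},{"dx":0,"dy":0,"dz":-0.05,"roll":0,"claw":-1},{"dx":0,"dy":0,"dz":-0.05,"roll":0,"claw":-1},{"dx":-0.0091,"dy":0.0402,"dz":0,"roll":0,"claw":-1},{"dx":-0.0091,"dy":0.0402,"dz":0,"roll":0,"claw":-1},{"dx":-0.0091,"dy":0.0402,"dz":0,"roll":0,"claw":-1},{"dx":-0.0091,"dy":0.0402,"dz":0,"roll":0,"claw":-1},{"dx":-0.0091,"dy":0.0402,"dz":0,"roll":0,"claw":-1},{"dx":-0.0091,"dy":0.0402,"dz":0,"roll":0,"claw":-1},{"dx":-0.0091,"dy":0.0402,"dz":0,"roll":0,"claw":-1},{"dx":-0.0091,"dy":0.0402,"dz":0,"roll":0,"claw":-1},{"dx":0,"dy":0,"dz":0,"roll":0,"claw":-1},{"dx":0,"dy":0,"dz":0,"roll":0,"claw":-1}])

```text
time_s: 13.05
eef_pos: [575.5, 169.1, 209.0]
ee_rot: [-180.0, -0.0, 170.1]
contact_force: [-0.4, 0.1, -3.3]
grip_width: 61.4
grasp_force: 66.6
```

```bash
python3 - <<'E'
from h import *
f=grab('wrist','w4.png'); delta((577,167.5,200))
p=ctrl.state()['eef_pos']; print(ring(f,p,24,p[2]-71+12)[0], ring(f,p,64,p[2]-71+12)[0])
E
```

```text
t 13.1 pos [575.1 168.2 208.8] yaw 170.1 -> roll None dx -2.0 dy -0.3 dz 8.8
[(np.float64(575.1), np.float64(170.9), np.float32(24.7))] [(np.float64(574.1), np.float64(169.2), np.float32(63.5))]
```

View pics/w4.png

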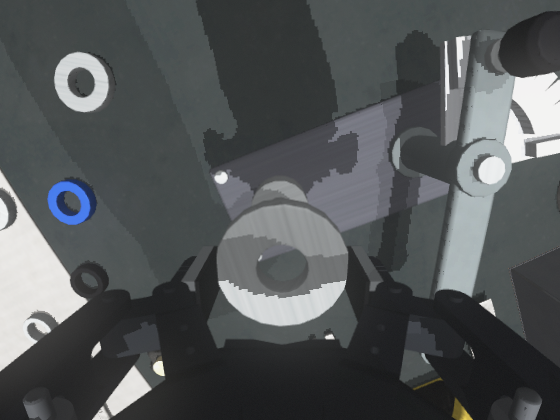

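The ring is held level, with its bore centre at (282,267). I'll lower it onto the tip.

Request:
move_arm(series=[{"dx":-0.0023,"dy":0.0003,"dz":0.02,"roll":0,"claw":-1},{"dx":0,"dy":0,"dz":0.018,"roll":0,"claw":-1},{"dx":0,"dy":0,"dz":0.005,"roll":0,"claw":-1},{"dx":0,"dy":0,"dz":0.005,"roll":0,"claw":-1},{"dx":0,"dy":0,"dz":0.003,"roll":0,"claw":-1},{"dx":0,"dy":0,"dz":0.003,"roll":0,"claw":-1},{"dx":0,"dy":0,"dz":0,"roll":0,"claw":-1}])

```text
time_s: 13.8
eef_pos: [578.1, 168.0, 154.8]
ee_rot: [180.0, 0.0, 170.0]
contact_force: [0.3, -0.2, -2.9]
grip_width: 61.1
grasp_force: 66.6
```

Request:
move_arm(series=[{"dx":0,"dy":0,"dz":0.01,"roll":0,"claw":-1},{"dx":0,"dy":0,"dz":0.01,"roll":0,"claw":-1},{"dx":0,"dy":0,"dz":0.01,"roll":0,"claw":-1},{"dx":0,"dy":0,"dz":0.01,"roll":0,"claw":-1},{"dx":0,"dy":0,"dz":0.003,"roll":0,"claw":-1},{"dx":0,"dy":0,"dz":0,"roll":0,"claw":-1},{"dx":0,"dy":0,"dz":0,"roll":0,"claw":-1}])

```text
time_s: 14.5
eef_pos: [577.9, 168.1, 111.4]
ee_rot: [-180.0, -0.0, 170.0]
contact_force: [-1.2, -0.8, -2.9]
grip_width: 61.2
grasp_force: 66.6
```

Request:
move_arm(series=[{"dx":0,"dy":0,"dz":0.002,"roll":0,"claw":-1},{"dx":0,"dy":0,"dz":0,"roll":0,"claw":1},{"dx":0,"dy":0,"dz":0,"roll":0,"claw":1},{"dx":0,"dy":0,"dz":0,"roll":0,"claw":1},{"dx":0,"dy":0,"dz":0,"roll":0,"claw":1},{"dx":0,"dy":0,"dz":-0.04,"roll":0,"claw":1},{"dx":0,"dy":0,"dz":-0.04,"roll":0,"claw":1},{"dx":0,"dy":0,"dz":-0.04,"roll":0,"claw":1},{"dx":0.0209,"dy":-0.0341,"dz":0,"roll":0,"claw":1},{"dx":0.0209,"dy":-0.0341,"dz":0,"roll":0,"claw":1},{"dx":0.0209,"dy":-0.0341,"dz":0,"roll":0,"claw":1},{"dx":0.0209,"dy":-0.0341,"dz":0,"roll":0,"claw":1},{"dx":0.0209,"dy":-0.0341,"dz":0,"roll":0,"claw":1},{"dx":0,"dy":0,"dz":0.03,"roll":0,"claw":1},{"dx":0,"dy":0,"dz":0.03,"roll":0,"claw":1},{"dx":0,"dy":0,"dz":0,"roll":0,"claw":1},{"dx":0,"dy":0,"dz":0,"roll":0,"claw":1}])

```text
time_s: 16.2
eef_pos: [445.3, 18.3, 169.8]
ee_rot: [180.0, -0.1, 170.0]
contact_force: [1.1, 0.4, 0.5]
grip_width: 85.3
grasp_force: 0.0
```

```bash
python3 - <<'E'
from h import *
look((445.5,18),zt=73)
t=grab('top','t5.png'); print(ring(t,(577.5,168),64,48)[0],[ring(t,X,24)[0][:2] for X in [(538,-115.5),(677,-120)]])
E
```

```text
[(np.float32(444.8), np.float32(20.0), np.float32(24.5))]
t 16.25 pos [446.4  18.3 170.7] yaw 170.0 -> roll None dx 1.8 dy 1.4 dz 97.7
[(np.float32(577.2), np.float32(167.8), np.float32(63.0))] [[], [(np.float32(671.0), np.float32(-120.8), np.float32(24.0))]]
```

Request:
move_arm(series=[{"dx":0.0015,"dy":0.001,"dz":0.04,"roll":0,"claw":1},{"dx":0,"dy":0,"dz":0.036,"roll":0,"claw":1},{"dx":0,"dy":0,"dz":0.015,"roll":0,"claw":1},{"dx":0,"dy":0,"dz":0.006,"roll":0,"claw":1},{"dx":0,"dy":0,"dz":0,"roll":0,"claw":0.4},{"dx":0,"dy":0,"dz":0,"roll":0,"claw":-1},{"dx":0,"dy":0,"dz":0,"roll":0,"claw":-1},{"dx":0,"dy":0,"dz":0,"roll":0,"claw":-1},{"dx":0,"dy":0,"dz":0,"roll":0,"claw":-1},{"dx":0,"dy":0,"dz":0,"roll":0,"claw":-1},{"dx":0,"dy":0,"dz":0,"roll":0,"claw":-1}])

```text
time_s: 17.4
eef_pos: [446.0, 19.3, 74.9]
ee_rot: [180.0, 0.2, 170.0]
contact_force: [-2.6, 0.4, 8.5]
grip_width: 47.3
grasp_force: 60.1
```

Request:
move_arm(series=[{"dx":0,"dy":0,"dz":-0.01,"roll":0,"claw":-1},{"dx":0,"dy":0,"dz":-0.03,"roll":0,"claw":-1},{"dx":0,"dy":0,"dz":-0.05,"roll":0,"claw":-1},{"dx":0,"dy":0,"dz":-0.05,"roll":0,"claw":-1},{"dx":-0.0207,"dy":0.0338,"dz":0,"roll":0,"claw":-1},{"dx":-0.0207,"dy":0.0338,"dz":0,"roll":0,"claw":-1},{"dx":-0.0207,"dy":0.0338,"dz":0,"roll":0,"claw":-1},{"dx":-0.0207,"dy":0.0338,"dz":0,"roll":0,"claw":-1},{"dx":-0.0207,"dy":0.0338,"dz":0,"roll":0,"claw":-1},{"dx":0,"dy":0,"dz":0,"roll":0,"claw":-1},{"dx":0,"dy":0,"dz":0,"roll":0,"claw":-1},{"dx":0,"dy":0,"dz":0,"roll":0,"claw":-1}])

```text
time_s: 18.6
eef_pos: [574.4, 167.4, 212.7]
ee_rot: [-180.0, -0.1, 170.0]
contact_force: [0.5, -0.0, -2.5]
grip_width: 47.3
grasp_force: 62.4
```

```bash
cat >> h.py <<'E'
def hand(dia,off,A=(577.4,168)):
    f=grab('wrist'); p=ctrl.state()['eef_pos']; print('tcp',p.round(1),'bore',ring(f,p,24,p[2]-off+12)[0],'rim',ring(f,p,dia,p[2]-off+12)[0]); delta((*A,p[2]))
E
python3 - <<'E'
from h import *
hand(50,74.5)
E
```

```text
tcp [574.4 167.2 212.7] bore [(np.float64(573.9), np.float64(170.0), np.float32(24.5)), (np.float64(523.6), np.float64(200.0), np.float32(21.6))] rim [(np.float64(573.1), np.float64(169.7), np.float32(49.3)), (np.float64(548.1), np.float64(174.5), np.float32(35.8))]
t 18.65 pos [574.4 167.2 212.7] yaw 170.0 -> roll None dx -2.8 dy 1.3 dz -0.0
```

Request:
move_arm(series=[{"dx":-0.0035,"dy":0.0014,"dz":0.02,"roll":0,"claw":-1},{"dx":0,"dy":0,"dz":0.016,"roll":0,"claw":-1},{"dx":0,"dy":0,"dz":0.005,"roll":0,"claw":-1},{"dx":0,"dy":0,"dz":0.005,"roll":0,"claw":-1},{"dx":0,"dy":0,"dz":0.005,"roll":0,"claw":-1},{"dx":0,"dy":0,"dz":0.004,"roll":0,"claw":-1},{"dx":0,"dy":0,"dz":0,"roll":0,"claw":-1}])

```text
time_s: 19.35
eef_pos: [578.7, 168.1, 157.3]
ee_rot: [-179.9, -0.0, 170.0]
contact_force: [-1.2, -2.5, -2.3]
grip_width: 46.5
grasp_force: 62.3
```

Request:
move_arm(series=[{"dx":0,"dy":0,"dz":0.01,"roll":0,"claw":-1},{"dx":0,"dy":0,"dz":0.01,"roll":0,"claw":-1},{"dx":0,"dy":0,"dz":0.008,"roll":0,"claw":-1},{"dx":0,"dy":0,"dz":0.003,"roll":0,"claw":-1},{"dx":0,"dy":0,"dz":0,"roll":0,"claw":-1},{"dx":0,"dy":0,"dz":0,"roll":0,"claw":-1}])

```text
time_s: 19.95
eef_pos: [578.5, 168.2, 125.6]
ee_rot: [-179.9, -0.1, 170.0]
contact_force: [-1.1, -4.5, -3.9]
grip_width: 46.7
grasp_force: 62.2
```

Request:
move_arm(series=[{"dx":0,"dy":0,"dz":0,"roll":0,"claw":1},{"dx":0,"dy":0,"dz":0,"roll":0,"claw":1},{"dx":0,"dy":0,"dz":0,"roll":0,"claw":1},{"dx":0,"dy":0,"dz":0,"roll":0,"claw":1},{"dx":0,"dy":0,"dz":-0.04,"roll":0,"claw":1},{"dx":0,"dy":0,"dz":-0.04,"roll":0,"claw":1},{"dx":0,"dy":0,"dz":-0.02,"roll":0,"claw":1},{"dx":-0.0014,"dy":-0.0409,"dz":0,"roll":0,"claw":1},{"dx":-0.0014,"dy":-0.0409,"dz":0,"roll":0,"claw":1},{"dx":-0.0014,"dy":-0.0409,"dz":0,"roll":0,"claw":1},{"dx":-0.0014,"dy":-0.0409,"dz":0,"roll":0,"claw":1},{"dx":-0.0014,"dy":-0.0409,"dz":0,"roll":0,"claw":1},{"dx":-0.0014,"dy":-0.0409,"dz":0,"roll":0,"claw":1},{"dx":-0.0014,"dy":-0.0409,"dz":0,"roll":0,"claw":1},{"dx":0,"dy":0,"dz":0.03,"roll":0,"claw":1},{"dx":0,"dy":0,"dz":0.025,"roll":0,"claw":1},{"dx":0,"dy":0,"dz":0,"roll":0,"claw":1},{"dx":0,"dy":0,"dz":0,"roll":0,"claw":1}])

```text
time_s: 21.75
eef_pos: [539.2, -114.6, 171.7]
ee_rot: [180.0, -0.0, 170.0]
contact_force: [0.7, 0.2, 0.0]
grip_width: 85.2
grasp_force: 0.0
```

```bash
python3 - <<'E'
from h import *
look((538,-115.5),zt=74)
t=grab('top'); print(ring(t,(577.5,168),50,60)[0])
cv2.imwrite('pics/t6.png',cv2.cvtColor(cv2.resize(np.hstack([t['image'][200:280,200:300],t['image'][160:240,340:440]]),(800,320)),cv2.COLOR_RGB2BGR))
f=grab('wrist','w6.png')
E
```

```text
[(np.float32(537.5), np.float32(-115.0), np.float32(24.6))]
t 21.8 pos [ 540.  -114.8  172.7] yaw 170.1 -> roll None dx 2.4 dy -0.6 dz 98.7
[(np.float32(575.8), np.float32(169.8), np.float32(56.0))]
```

View pics/w6.png

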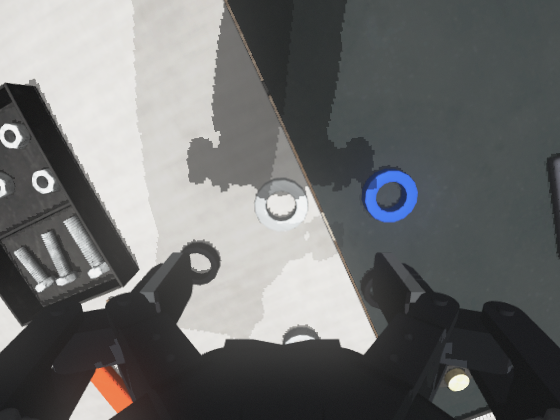

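The steel 43 ring is at (281,203), with the blue look-alike at (390,195) and a black ring at (200,262). I'll narrow the gripper a little and grasp.

Request:
move_arm(series=[{"dx":0.002,"dy":0,"dz":0.04,"roll":0,"claw":0.6},{"dx":0,"dy":0,"dz":0.036,"roll":0,"claw":0.6},{"dx":0,"dy":0,"dz":0.016,"roll":0,"claw":0.6},{"dx":0,"dy":0,"dz":0.006,"roll":0,"claw":0.6},{"dx":0,"dy":0,"dz":0,"roll":0,"claw":0.4},{"dx":0,"dy":0,"dz":0,"roll":0,"claw":-1},{"dx":0,"dy":0,"dz":0,"roll":0,"claw":-1},{"dx":0,"dy":0,"dz":0,"roll":0,"claw":-1},{"dx":0,"dy":0,"dz":0,"roll":0,"claw":-1},{"dx":0,"dy":0,"dz":0,"roll":0,"claw":-1},{"dx":0,"dy":0,"dz":0,"roll":0,"claw":-1}])

```text
time_s: 23.0
eef_pos: [538.8, -115.0, 76.0]
ee_rot: [-180.0, 0.2, 170.0]
contact_force: [-1.2, -0.1, 5.8]
grip_width: 39.9
grasp_force: 59.9
```

Request:
move_arm(series=[{"dx":0,"dy":0,"dz":-0.01,"roll":0,"claw":-1},{"dx":0,"dy":0,"dz":-0.03,"roll":0,"claw":-1},{"dx":0,"dy":0,"dz":-0.05,"roll":0,"claw":-1},{"dx":0,"dy":0,"dz":-0.05,"roll":0,"claw":-1},{"dx":0.0015,"dy":0.0408,"dz":0,"roll":0,"claw":-1},{"dx":0.0015,"dy":0.0408,"dz":0,"roll":0,"claw":-1},{"dx":0.0015,"dy":0.0408,"dz":0,"roll":0,"claw":-1},{"dx":0.0015,"dy":0.0408,"dz":0,"roll":0,"claw":-1},{"dx":0.0015,"dy":0.0408,"dz":0,"roll":0,"claw":-1},{"dx":0.0015,"dy":0.0408,"dz":0,"roll":0,"claw":-1},{"dx":0.0015,"dy":0.0408,"dz":0,"roll":0,"claw":-1},{"dx":0,"dy":0,"dz":0,"roll":0,"claw":-1},{"dx":0,"dy":0,"dz":0,"roll":0,"claw":-1},{"dx":0,"dy":0,"dz":0,"roll":0,"claw":-1}])

```text
time_s: 24.4
eef_pos: [576.2, 167.9, 214.0]
ee_rot: [-180.0, 0.0, 170.0]
contact_force: [0.6, -0.9, -1.3]
grip_width: 39.7
grasp_force: 60.8
```

```bash
python3 - <<'E'
from h import *
hand(43,76,(578,168))
grab('wrist','w7.png')
E
```

```text
tcp [576.2 167.5 213.9] bore [(np.float64(522.4), np.float64(214.8), np.float32(25.3)), (np.float64(544.9), np.float64(172.8), np.float32(19.8)), (np.float64(576.4), np.float64(161.0), np.float32(25.1)), (np.float64(575.2), np.float64(171.0), np.float32(23.0))] rim [(np.float64(575.2), np.float64(168.8), np.float32(41.7)), (np.float64(547.9), np.float64(174.5), np.float32(36.0))]
t 24.45 pos [576.2 167.5 213.9] yaw 170.0 -> roll None dx -1.7 dy 0.8 dz -0.0
```

View pics/w7.png

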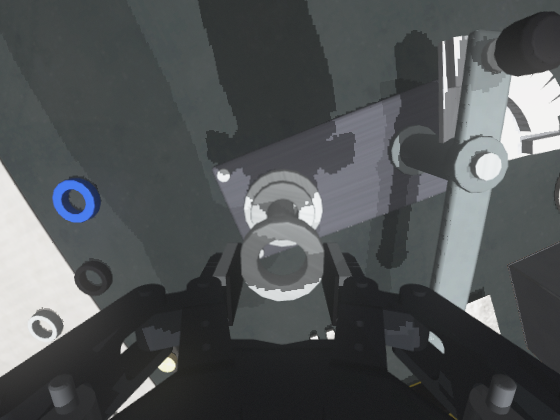

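The 50 sits on the 64 at about (283,200), and the 43 is held level.

Request:
move_arm(series=[{"dx":-0.002,"dy":0.0004,"dz":0.02,"roll":0,"claw":-1},{"dx":0,"dy":0,"dz":0.015,"roll":0,"claw":-1},{"dx":0,"dy":0,"dz":0.005,"roll":0,"claw":-1},{"dx":0,"dy":0,"dz":0.005,"roll":0,"claw":-1},{"dx":0,"dy":0,"dz":0.005,"roll":0,"claw":-1},{"dx":0,"dy":0,"dz":0.004,"roll":0,"claw":-1},{"dx":0,"dy":0,"dz":0,"roll":0,"claw":-1}])

```text
time_s: 25.2
eef_pos: [578.5, 168.2, 159.4]
ee_rot: [-179.9, 0.0, 170.0]
contact_force: [1.1, -1.6, -1.1]
grip_width: 39.8
grasp_force: 60.8
```

Now I'll lower another 20 mm to just above the 50, release and rise. Then I'll head for the 36, turning the tool clear of the spanner.

Request:
move_arm(series=[{"dx":0,"dy":0,"dz":0.01,"roll":0,"claw":-1},{"dx":0,"dy":0,"dz":0.007,"roll":0,"claw":-1},{"dx":0,"dy":0,"dz":0.003,"roll":0,"claw":-1},{"dx":0,"dy":0,"dz":0,"roll":0,"claw":-1},{"dx":0,"dy":0,"dz":0,"roll":0,"claw":1},{"dx":0,"dy":0,"dz":0,"roll":0,"claw":1},{"dx":0,"dy":0,"dz":0,"roll":0,"claw":1},{"dx":0,"dy":0,"dz":0,"roll":0,"claw":1},{"dx":0,"dy":0,"dz":-0.04,"roll":0,"claw":1},{"dx":0,"dy":0,"dz":-0.04,"roll":0,"claw":1},{"dx":0,"dy":0,"dz":-0.02,"roll":0,"claw":1},{"dx":0,"dy":0,"dz":0,"roll":0,"claw":1}])

```text
time_s: 26.4
eef_pos: [580.9, 169.4, 244.2]
ee_rot: [179.8, 0.4, 170.0]
contact_force: [0.5, 0.7, -0.0]
grip_width: 85.5
grasp_force: 0.0
```

Request:
move_arm(series=[{"dx":-0.0206,"dy":-0.0381,"dz":0,"roll":0,"claw":1},{"dx":-0.0206,"dy":-0.0381,"dz":0,"roll":0,"claw":1},{"dx":-0.0206,"dy":-0.0381,"dz":0,"roll":0,"claw":1},{"dx":-0.0206,"dy":-0.0381,"dz":0,"roll":0,"claw":1},{"dx":-0.0206,"dy":-0.0381,"dz":0,"roll":0,"claw":1},{"dx":-0.0206,"dy":-0.0381,"dz":0,"roll":0,"claw":1},{"dx":-0.0206,"dy":-0.0381,"dz":0,"roll":0,"claw":1},{"dx":0,"dy":0,"dz":0.01,"roll":-7.5,"claw":1},{"dx":0,"dy":0,"dz":0.01,"roll":-7.5,"claw":1},{"dx":0,"dy":0,"dz":0.01,"roll":-7.5,"claw":1},{"dx":0,"dy":0,"dz":0.01,"roll":-7.5,"claw":0.5},{"dx":0,"dy":0,"dz":0.01,"roll":-7.5,"claw":0.5},{"dx":0,"dy":0,"dz":0.01,"roll":-7.5,"claw":0.5},{"dx":0,"dy":0,"dz":0,"roll":0,"claw":0.5},{"dx":0,"dy":0,"dz":0,"roll":0,"claw":0.5}])

```text
time_s: 27.9
eef_pos: [673.5, -118.7, 178.3]
ee_rot: [179.9, -0.1, -145.1]
contact_force: [0.2, 0.3, 0.8]
grip_width: 64.3
grasp_force: 0.0
```

```bash
python3 - <<'E'
from h import *
look((676,-120),zt=75)
grab('wrist','w8.png')
E
```

```text
[(np.float32(677.8), np.float32(-119.8), np.float32(25.5)), (np.float32(716.0), np.float32(-100.8), np.float32(20.4))]
t 27.95 pos [ 674.  -118.9  179.1] yaw -145.1 -> roll None dx -2.6 dy -3.0 dz 104.1
```

View pics/w8.png

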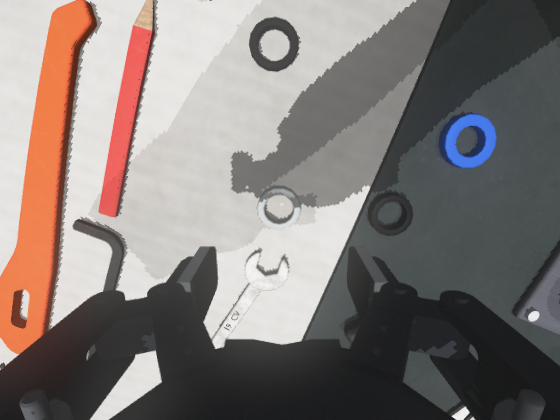

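The 36 ring is at (279,208). The spanner head at (267,268) lies between the finger planes but clear of them.

Request:
move_arm(series=[{"dx":-0.0025,"dy":-0.003,"dz":0.04,"roll":0,"claw":0.5},{"dx":0,"dy":0,"dz":0.04,"roll":0,"claw":0.5},{"dx":0,"dy":0,"dz":0.018,"roll":0,"claw":0.5},{"dx":0,"dy":0,"dz":0.005,"roll":0,"claw":0.5},{"dx":0,"dy":0,"dz":0,"roll":0,"claw":0.4},{"dx":0,"dy":0,"dz":0,"roll":0,"claw":-1},{"dx":0,"dy":0,"dz":0,"roll":0,"claw":-1},{"dx":0,"dy":0,"dz":0,"roll":0,"claw":-1},{"dx":0,"dy":0,"dz":0,"roll":0,"claw":-1},{"dx":0,"dy":0,"dz":0,"roll":0,"claw":-1},{"dx":0,"dy":0,"dz":0,"roll":0,"claw":-1}])

```text
time_s: 29.1
eef_pos: [679.8, -120.5, 79.4]
ee_rot: [-179.8, 0.2, -145.0]
contact_force: [-0.6, 0.7, 6.8]
grip_width: 31.7
grasp_force: 59.4
```

Request:
move_arm(series=[{"dx":0,"dy":0,"dz":-0.01,"roll":0,"claw":-1},{"dx":0,"dy":0,"dz":-0.01,"roll":0,"claw":-1},{"dx":0,"dy":0,"dz":-0.01,"roll":0,"claw":-1},{"dx":0,"dy":0,"dz":0,"roll":0,"claw":-1}])

```text
time_s: 29.5
eef_pos: [679.5, -120.4, 109.1]
ee_rot: [-179.8, 0.1, -145.0]
contact_force: [0.1, -0.2, 0.1]
grip_width: 31.8
grasp_force: 59.5
```

```bash
python3 - <<'E'
from h import *
f=grab('wrist'); cv2.imwrite('pics/w9.png',cv2.cvtColor(cv2.resize(f['image'][180:340,180:380],(800,640))[:600],cv2.COLOR_RGB2BGR))
hand(36,78)
E
```

```text
tcp [ 678.3 -120.1  107.2] bore [(np.float64(675.3), np.float64(-121.4), np.float32(26.0)), (np.float64(627.1), np.float64(-59.1), np.float32(20.4))] rim [(np.float64(674.6), np.float64(-120.6), np.float32(36.6)), (np.float64(674.6), np.float64(-120.6), np.float32(29.4)), (np.float64(627.3), np.float64(-60.1), np.float32(28.5))]
t 29.6 pos [ 678.3 -120.1  107.2] yaw -145.0 -> roll None dx -82.7 dy 293.9 dz -0.0
```

View pics/w9.png

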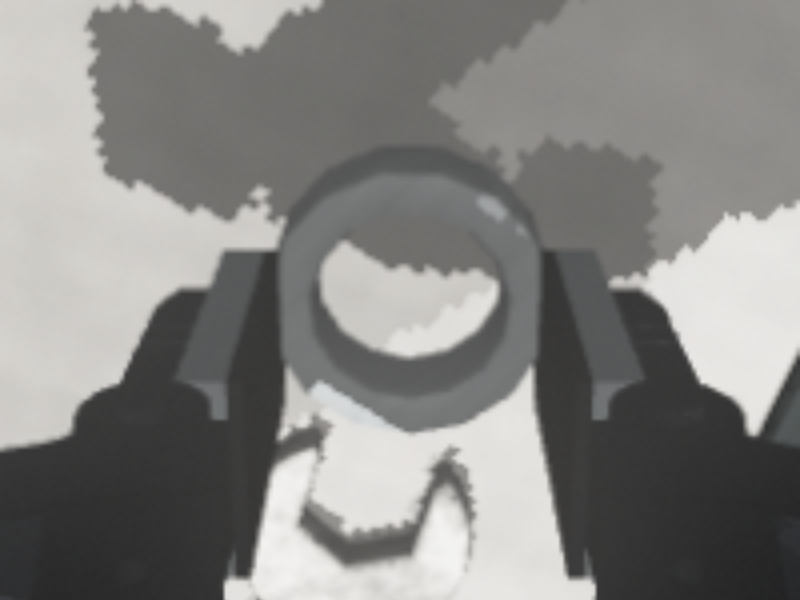

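Request:
move_arm(series=[{"dx":0,"dy":0,"dz":-0.035,"roll":0,"claw":-1},{"dx":0,"dy":0,"dz":-0.035,"roll":0,"claw":-1},{"dx":0,"dy":0,"dz":-0.035,"roll":0,"claw":-1},{"dx":-0.0122,"dy":0.0419,"dz":0,"roll":0,"claw":-1},{"dx":-0.0122,"dy":0.0419,"dz":0,"roll":0,"claw":-1},{"dx":-0.0122,"dy":0.0419,"dz":0,"roll":0,"claw":-1},{"dx":-0.0122,"dy":0.0419,"dz":0,"roll":0,"claw":-1},{"dx":-0.0122,"dy":0.0419,"dz":0,"roll":0,"claw":-1},{"dx":-0.0122,"dy":0.0419,"dz":0,"roll":0,"claw":-1},{"dx":-0.0122,"dy":0.0419,"dz":0,"roll":0,"claw":-1},{"dx":0,"dy":0,"dz":0,"roll":0,"claw":-1},{"dx":0,"dy":0,"dz":0,"roll":0,"claw":-1},{"dx":0,"dy":0,"dz":0,"roll":0,"claw":-1}])

```text
time_s: 30.9
eef_pos: [579.7, 168.5, 211.2]
ee_rot: [-180.0, -0.0, -145.0]
contact_force: [1.0, -0.4, -0.4]
grip_width: 31.9
grasp_force: 59.8
```

```bash
python3 - <<'E'
from h import *
hand(36,78,(580,169.5))
f=grab('wrist'); cv2.imwrite('pics/w10.png',cv2.cvtColor(f['image'][100:340,150:450],cv2.COLOR_RGB2BGR))
t=grab('top'); cv2.imwrite('pics/t10.png',cv2.cvtColor(cv2.resize(t['image'][200:280,200:300],None,fx=6,fy=6),cv2.COLOR_RGB2BGR))
E
```

```text
tcp [579.9 168.1 211.3] bore [(np.float64(577.7), np.float64(168.4), np.float32(23.9)), (np.float64(560.2), np.float64(156.4), np.float32(27.7)), (np.float64(539.7), np.float64(216.1), np.float32(23.1))] rim [(np.float64(556.4), np.float64(155.4), np.float32(37.4)), (np.float64(556.4), np.float64(155.4), np.float32(30.3)), (np.float64(575.2), np.float64(166.6), np.float32(37.1)), (np.float64(575.2), np.float64(166.6), np.float32(31.5))]
t 30.95 pos [579.9 168.1 211.3] yaw -145.1 -> roll None dx -0.8 dy 1.1 dz -0.0
```

View pics/w10.png

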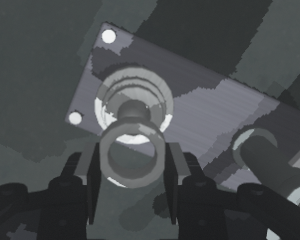

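The stack of 64, 50 and 43 shows beneath the held 36 ring, at about (133,95) in the crop.

Request:
move_arm(series=[{"dx":-0.0005,"dy":0.0009,"dz":0.02,"roll":0,"claw":-1},{"dx":0,"dy":0,"dz":0.012,"roll":0,"claw":-1},{"dx":0,"dy":0,"dz":0.005,"roll":0,"claw":-1},{"dx":0,"dy":0,"dz":0.005,"roll":0,"claw":-1},{"dx":0,"dy":0,"dz":0.004,"roll":0,"claw":-1},{"dx":0,"dy":0,"dz":0.003,"roll":0,"claw":-1},{"dx":0,"dy":0,"dz":0,"roll":0,"claw":-1}])

```text
time_s: 31.75
eef_pos: [579.5, 170.1, 162.5]
ee_rot: [-180.0, -0.0, -145.0]
contact_force: [0.2, -0.6, -0.9]
grip_width: 31.4
grasp_force: 59.7
```

Request:
move_arm(series=[{"dx":0,"dy":0,"dz":0.005,"roll":0,"claw":-1},{"dx":0,"dy":0,"dz":0.003,"roll":0,"claw":-1},{"dx":0,"dy":0,"dz":0.002,"roll":0,"claw":-1},{"dx":0,"dy":0,"dz":0,"roll":0,"claw":-1},{"dx":0,"dy":0,"dz":0,"roll":0,"claw":-1}])

```text
time_s: 32.25
eef_pos: [579.5, 170.1, 152.4]
ee_rot: [-180.0, -0.0, -145.0]
contact_force: [0.7, -1.5, -0.6]
grip_width: 31.8
grasp_force: 59.7
```

Request:
move_arm(series=[{"dx":0,"dy":0,"dz":0,"roll":0,"claw":1},{"dx":0,"dy":0,"dz":0,"roll":0,"claw":1},{"dx":0,"dy":0,"dz":0,"roll":0,"claw":1},{"dx":0,"dy":0,"dz":0,"roll":0,"claw":1},{"dx":0,"dy":0,"dz":-0.04,"roll":0,"claw":1},{"dx":0,"dy":0,"dz":-0.04,"roll":0,"claw":1},{"dx":0,"dy":0,"dz":-0.04,"roll":0,"claw":1},{"dx":0,"dy":0,"dz":-0.03,"roll":0,"claw":1},{"dx":0,"dy":0,"dz":0,"roll":0,"claw":1},{"dx":0,"dy":0,"dz":0,"roll":0,"claw":1}])

```text
time_s: 33.25
eef_pos: [579.9, 170.3, 303.6]
ee_rot: [-180.0, 0.1, -145.0]
contact_force: [0.0, 0.2, -0.3]
grip_width: 85.4
grasp_force: 0.0
```

```bash
python3 - <<'E'
from h import *
f=grab('wrist'); A=(577.4,168); s=grab('scene')
x,y=proj(f,(*A,60)).astype(int); u,v=proj(s,(*A,60)).astype(int)
a=cv2.resize(f['image'][y-50:y+50,x-50:x+50],(400,400)); b=cv2.resize(s['image'][v-30:v+30,u-30:u+30],(400,400),interpolation=cv2.INTER_CUBIC)
cv2.imwrite('pics/chk.png',cv2.cvtColor(np.hstack([a,b]),cv2.COLOR_RGB2BGR))
for d,z in ((64,48),(50,60),(43,72),(36,84)): print(d,ring(f,A,d,z)[0][:4])
delta((495.5,300.5,190),170)
E
```

```text
64 [(np.float32(577.4), np.float32(169.2), np.float32(52.2)), (np.float32(577.4), np.float32(169.2), np.float32(63.1))]
50 [(np.float32(577.9), np.float32(169.5), np.float32(50.1)), (np.float32(577.9), np.float32(169.5), np.float32(43.2)), (np.float32(577.9), np.float32(169.5), np.float32(37.7))]
43 [(np.float32(577.9), np.float32(168.5), np.float32(44.7)), (np.float32(577.9), np.float32(168.5), np.float32(49.9)), (np.float32(577.9), np.float32(168.5), np.float32(40.1)), (np.float32(577.9), np.float32(168.5), np.float32(35.8))]
36 [(np.float32(576.6), np.float32(170.8), np.float32(35.9)), (np.float32(576.6), np.float32(170.8), np.float32(39.9)), (np.float32(576.6), np.float32(170.8), np.float32(31.1))]
t 33.35 pos [578.6 170.1 301.1] yaw -145.0 -> roll -315.0 dx 104.5 dy 114.0 dz 111.1
```

View pics/chk.png

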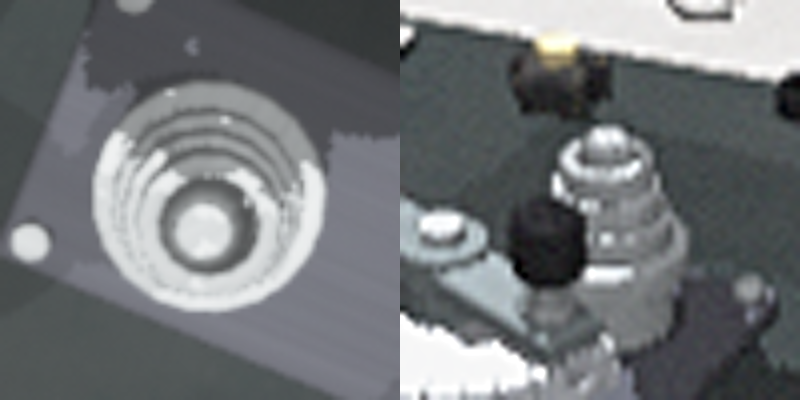

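The four rings sit concentric and flat in order: in the right half of the picture the stack steps down below the tip at about (605,140). Now back to the knob.

Request:
move_arm(series=[{"dx":0,"dy":0,"dz":0,"roll":7.5,"claw":1},{"dx":0,"dy":0,"dz":0,"roll":7.5,"claw":1},{"dx":0,"dy":0,"dz":0,"roll":7.5,"claw":1},{"dx":0,"dy":0,"dz":0,"roll":7.5,"claw":1},{"dx":0,"dy":0,"dz":0,"roll":7.5,"claw":1},{"dx":0,"dy":0,"dz":0,"roll":7.5,"claw":1},{"dx":0.027,"dy":0.0286,"dz":0,"roll":0,"claw":1},{"dx":0.027,"dy":0.0286,"dz":0,"roll":0,"claw":1},{"dx":0.027,"dy":0.0286,"dz":0,"roll":0,"claw":1},{"dx":0.027,"dy":0.0286,"dz":0,"roll":0,"claw":1},{"dx":0,"dy":0,"dz":0,"roll":0,"claw":1},{"dx":0,"dy":0,"dz":0,"roll":0,"claw":1}])

```text
time_s: 34.55
eef_pos: [491.7, 301.7, 300.8]
ee_rot: [-179.9, -0.1, 170.1]
contact_force: [0.4, -0.0, 0.4]
grip_width: 85.2
grasp_force: 0.0
```

```bash
python3 - <<'E'
from h import *
delta((492.3,301.6,189.5))
E
```

```text
t 34.55 pos [491.7 301.7 300.8] yaw 170.1 -> roll None dx -0.6 dy -0.0 dz 111.3
```

Request:
move_arm(series=[{"dx":0,"dy":0,"dz":0.04,"roll":0,"claw":1},{"dx":0,"dy":0,"dz":0.04,"roll":0,"claw":1},{"dx":0,"dy":0,"dz":0.02,"roll":0,"claw":1},{"dx":0,"dy":0,"dz":0.011,"roll":0,"claw":1},{"dx":0,"dy":0,"dz":0,"roll":0,"claw":0},{"dx":0,"dy":0,"dz":0,"roll":0,"claw":-1},{"dx":0,"dy":0,"dz":0,"roll":0,"claw":-1},{"dx":0,"dy":0,"dz":0,"roll":0,"claw":-1},{"dx":0,"dy":0,"dz":0,"roll":0,"claw":-1},{"dx":0,"dy":0,"dz":0,"roll":0,"claw":-1},{"dx":0,"dy":0,"dz":0,"roll":0,"claw":-1},{"dx":0,"dy":0,"dz":0,"roll":0,"claw":-1}])

```text
time_s: 35.75
eef_pos: [493.8, 301.4, 193.5]
ee_rot: [180.0, 0.2, 170.0]
contact_force: [-0.5, -2.8, 6.5]
grip_width: 24.0
grasp_force: 58.9
```

Request:
move_arm(series=[{"dx":0,"dy":0,"dz":-0.007,"roll":0,"claw":-1},{"dx":0,"dy":0,"dz":-0.006,"roll":0,"claw":-1},{"dx":0,"dy":0,"dz":0,"roll":0,"claw":-1},{"dx":0,"dy":0,"dz":0,"roll":0,"claw":-1}])

```text
time_s: 36.15
eef_pos: [493.7, 301.6, 204.5]
ee_rot: [180.0, 0.1, 170.0]
contact_force: [5.3, -0.6, -6.1]
grip_width: 23.9
grasp_force: 59.1
```

Request:
move_arm(series=[{"dx":0,"dy":0,"dz":-0.0015,"roll":0,"claw":-1},{"dx":-0.0004,"dy":0.0072,"dz":0,"roll":6.9,"claw":-1},{"dx":-0.0004,"dy":0.0072,"dz":0,"roll":6.9,"claw":-1},{"dx":-0.0004,"dy":0.0072,"dz":0,"roll":6.9,"claw":-1},{"dx":-0.0004,"dy":0.0072,"dz":0,"roll":6.9,"claw":-1},{"dx":-0.0004,"dy":0.0072,"dz":0,"roll":6.9,"claw":-1},{"dx":-0.0004,"dy":0.0072,"dz":0,"roll":6.9,"claw":-1},{"dx":-0.0004,"dy":0.0072,"dz":0,"roll":6.9,"claw":-1},{"dx":-0.0004,"dy":0.0072,"dz":0,"roll":6.9,"claw":-1},{"dx":-0.0004,"dy":0.0072,"dz":0,"roll":6.9,"claw":-1},{"dx":-0.0004,"dy":0.0072,"dz":0,"roll":6.9,"claw":-1},{"dx":0,"dy":0,"dz":0,"roll":0,"claw":-1},{"dx":0,"dy":0,"dz":0,"roll":0,"claw":-1}])

```text
time_s: 37.45
eef_pos: [541.7, 348.7, 205.1]
ee_rot: [179.9, 0.3, 101.0]
contact_force: [7.3, -5.2, -6.9]
grip_width: 23.8
grasp_force: 59.3
```

Request:
move_arm(series=[{"dx":0,"dy":0,"dz":0.005,"roll":0,"claw":-1},{"dx":0,"dy":0,"dz":0.006,"roll":0,"claw":-1},{"dx":0,"dy":0,"dz":0,"roll":0,"claw":-1},{"dx":0,"dy":0,"dz":0,"roll":0,"claw":-1},{"dx":0,"dy":0,"dz":0,"roll":0,"claw":-1}])

```text
time_s: 37.95
eef_pos: [541.6, 348.7, 194.7]
ee_rot: [179.9, 0.3, 101.0]
contact_force: [6.4, -5.0, -5.1]
grip_width: 24.0
grasp_force: 59.5
```

Request:
move_arm(series=[{"dx":0,"dy":0,"dz":0,"roll":0,"claw":1},{"dx":0,"dy":0,"dz":0,"roll":0,"claw":1},{"dx":0,"dy":0,"dz":0,"roll":0,"claw":1},{"dx":0,"dy":0,"dz":0,"roll":0,"claw":1},{"dx":0,"dy":0,"dz":-0.04,"roll":0,"claw":1},{"dx":0,"dy":0,"dz":-0.04,"roll":0,"claw":1},{"dx":0,"dy":0,"dz":-0.04,"roll":0,"claw":1},{"dx":-0.02,"dy":0,"dz":-0.02,"roll":0,"claw":1},{"dx":-0.04,"dy":0,"dz":0,"roll":0,"claw":1},{"dx":-0.04,"dy":0,"dz":0,"roll":0,"claw":1},{"dx":-0.03,"dy":0,"dz":0,"roll":0,"claw":1},{"dx":0,"dy":0,"dz":0,"roll":0,"claw":1},{"dx":0,"dy":0,"dz":0,"roll":0,"claw":1},{"dx":0,"dy":0,"dz":0,"roll":0,"claw":1}])

```text
time_s: 39.35
eef_pos: [564.9, 223.4, 335.2]
ee_rot: [180.0, -0.0, 101.1]
contact_force: [-0.1, 0.5, 0.2]
grip_width: 85.6
grasp_force: 0.0
```

```bash
python3 - <<'E'
from h import *
f=grab('wrist'); s=grab('scene'); s0=cv2.imread('pics/scene0.png')[:,:,::-1]
u,v=proj(s,(560,250,80)).astype(int); c=lambda i: cv2.resize(i[v-65:v+65,u-65:u+65],(400,400),interpolation=cv2.INTER_CUBIC)
cv2.imwrite('pics/fin.png',cv2.cvtColor(np.hstack([c(s['image']),c(s0)]),cv2.COLOR_RGB2BGR)); 
for i in (s0,s['image']):
    g=i[v-65:v+30,u-65:u+65].max(2)<45; n,l,st,ce=cv2.connectedComponentsWithStats(g.astype(np.uint8)); k=[(st[j,4],np.round(ce[j]+[u-65,v-65],1)) for j in range(1,n) if st[j,4]>40]; print(k)
delta((0,0,0)); print(ctrl.state()['contact_force'])
E
```

```text
[(np.int32(62), array([283.1, 185. ])), (np.int32(75), array([307.2, 219.6])), (np.int32(88), array([236.6, 244.8]))]
[(np.int32(59), array([281.4, 184.9])), (np.int32(73), array([307.1, 219.6])), (np.int32(91), array([236.6, 244.6]))]
t 39.45 pos [564.8 223.7 335.1] yaw 101.1 -> roll None dx -110.6 dy -597.4 dz 335.1
[-0.45630541 -0.8392559   0.32153572]
```

View pics/fin.png

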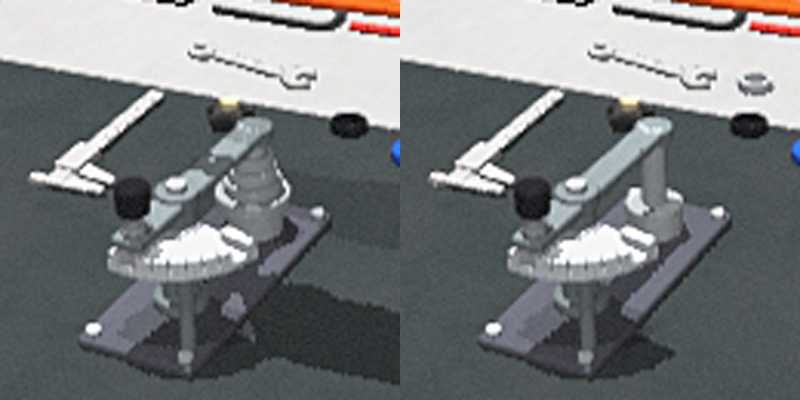

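The final picture (left) matches the start (right). The knob is at the same pixel and height, (236.6,244.6) against (236.6,244.8), the arm is shut over the stack, and the bystanders haven't moved.

```bash
python3 -c "
from station import ctrl
print(ctrl.hand_in())"
```

```text
the job is handed in; nothing more can be done
None
```

I loaded the four spacers present (64, 50, 43 and 36 mm) on the arbor, widest at the bottom, swung the keeper back and snapped it into its first slot, and handed the job in at about 40 s; the hand-in returned no verdict.

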